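# Count to the third gap and push the seasoning pot home

### The arm

A 6-joint arm with a two-finger parallel gripper is mounted at the origin on the work surface. World frame = base frame: x ahead of the robot, y to its left, z up, the work surface at z = 0. Lengths are in m, angles in rad, forces in N, time in s.
With the tool pointing down it reaches from about 0.375 to 0.75 m from the base axis. Payload 9 kg.
Tool frame: the origin (TCP) lies at the centre of the arm's flange, where the gripper is bolted on; the fingertips stand ctrl.tips_ahead ahead of it and the grasp point (between the pads) lies 155 mm ahead of it (ctrl.tips_ahead is the distance from the TCP to the fingertips, in m); z points along the fingers, y is the direction in which the jaws open and shut (so a half turn about z gives the same grasp; the last joint's range is limited). The gripper opens to 85 mm and grips with 20 to 120 N. Pads are 22 mm wide; open, the fingers measure 114 mm over their backs; the gripper's body (76 mm by 85 mm) begins 54 mm behind the grasp point. The pads swing forward as they close: fully open they stand 13 mm farther back than shut.
Start: joints at [0.951, 0.104, 0.097, 1.564, 0, 1.353], TCP at [0.235, 0.552, 0.405] pointing down, gripper open.
Joint ranges: [-2.99, 2.99], [-0.84, 1.86], [-1.1, 1.16], [-1.84, 2.11], [-1.51, 1.56], [-3.14, 3.14]. Speed limits (rad/s): [2.22, 2.22, 2.57, 3.14, 3.14, 3.14].

### API

Orientations are given as a rotation vector (axis times angle).
In Python, from workcell import readout, get_image, ctrl, cut_out, place_of gives the robot as it stands.
- The arm moves only by the shell command python3 -m inch 'ROWS' [OPENING] [FORCE]. ROWS is JSON, a list of rows, each a list of 2 entries, a list of its own where there are three numbers: the shift along the tool's x, y, z in cm, then the turn, a rotation vector about the tool's x, y, z in degrees. In form: [[[x, y, z], [rx, ry, rz]], ...]. A call has 1 to 20 rows; each row shifts and turns the commanded pose from where the row before left it, along the tool's axes as they then stand; what a row does not reach is not made up. A row lasts 1/12 s, in which the tool goes at most 41.7 mm and 7.16 degrees, less where a joint would pass 70% of its speed; a pose out of reach is approached as far as the arm can. A call with a gripper value outside its range is refused whole. OPENING is the opening in per cent of the stroke, from 0 (shut) to 100 (fully open), set as the call begins (- or left out, the last holds). The fingers move at their own pace and stop on an object; FORCE is the grip in N (left out, the last holds). Time passes only in rows, so rows that do not move let the fingers close. It gives the time, the measured TCP pose, the force and the opening at its end, in the units of the state.
- readout.observe(): the state, without advancing time (a new reading comes with each control period).
- get_image(name): name is "side" or "top"; returns a dict with "color" (480x640x3 uint8, red, green, blue), "K" (3x3 intrinsics, pixels), "dist_coeffs" ([k1, k2, p1, p2, k3] as OpenCV has them; the pictures are not rectified), "R" (3x3) and "t" (3): a world point X has camera coordinates R X + t. Camera axes: x right, y down, z forward; pixel columns grow to the right and rows downward; lengths in m; the calibration is good to about 2 mm. A picture is of the moment at which its call begins. There is no depth.
- ctrl.close_job(): hands the job in, once; it reports no verdict.
Trained networks look in the newest picture that a camera, given by its name, has taken for a name from the list of things; names that differ only in an ending like _2 or _b are one class to them, and where a whole thing is asked for, a point or a joint stands for the part that bears it (a point fixed in the world has none). Each returns a list of dicts, best first, with "score" (0 to 1); they miss things now and then, are a little off and sometimes report something else, mostly with a low value. They report only what shows in the picture. A call takes as long as a camera call. They do not tell look-alikes from the thing itself.
- cut_out(camera, query): "mask" (480x640 bool, what is visible of it) and "bbox" ([left, top, right, bottom] in pixels, round what is visible of it).
- place_of(camera, query): "location" ([column, row] in pixels: a listed point, or the origin of a listed thing).
The state is a dict: "time_s": time; "joint_positions": joint angles; "joint_velocities": joint speeds; "joint_efforts": joint torques, N m; "position": TCP position; "tcp_rot": TCP orientation; "force": force on the tool from outside, world axes, zero at the start; "ft_torque": the same for the moment, N m; "finger_gap": finger opening in m.
Only numpy, scipy, OpenCV 4.12 (cv2) and the standard library are available. Lean on these libraries where they do the work, as an engineer would, in place of code of your own. Each camera call takes 0.05 s, during which the arm holds its last target. There are 200 camera calls.

### The job

Starting at the end of the seasoning rack that has the tall upright tab, run a fingertip along the top of the rack's back rail, touching it behind the first gap, the second and the third (filled gaps count too), and go no farther along it than the third gap. Then push the loose steel pot that stands in front of the rack into that third gap until it is fully home against the back rail, sliding it upright on the worktop with your fingers and never picking it up. Leave everything else where it stands.

Things in the scene. Friction and masses are not known exactly. Their poses are not given: they have to be found in the camera images.
- rack: Fixed steel rack, 371 mm long (y), a row of six gaps open in front and on top, floored by the worktop. Origin: on the worktop, mid-row, in line with the centre of a pot that is home. x points from the mouths to the back rail. Gap centres y = +-30.5, +-91.5, +-152.5 mm; each 56 mm clear; walls 5 mm thick, 40 mm high, from x = -30 to +24 mm, where the upright back face is.
- rail (a point): Middle of the top of the rack's straight, flat, rigid back rail: 60 mm above the worktop, at x = 32 mm, y = 0 of the rack, axes as the rack's. The rail runs along y for 371 mm and is 16 mm wide (x), above the back face.
- tab_end: Fixed end wall of the rack rising into a tall round-topped tab, 5 mm thick (y), x = -30 to 40 mm, 60 mm wide near its top, which is 97 mm above the worktop (all else of the rack is 60 mm or lower). It stands at y = +183 or -183 mm of the rack (varies); the gaps are counted from this end. Origin on the worktop, x axis and z axis as the rack's.
- plain_end: Fixed plain end wall of the rack at the other end, 40 mm high, no tab. Origin and axes as tab_end.
- pot: The loose round steel pot with a flat black lid, 48 mm diameter, 50 mm high, 0.14 to 0.28 kg, standing in front of the rack's mouths (robot's side). Origin: centre of its underside, z up.
- spare_pot: Bystander: a pot of the same kind already home in one of the rack's gaps (never the third from either end). Origin: centre of its underside.
- jar: Bystander: small amber jar, 46 mm diameter, 42 mm high, in another gap of the rack (never the third from either end). Origin: centre of its underside.
- squeeze: Bystander: yellow squeeze bottle, 56 mm diameter, 170 mm high, to the right of the rack. Origin: centre of its underside.
- bowl: Bystander: steel bowl, 110 mm across, 50 mm high, on the right. Origin: centre of its underside.
- shaker: Bystander: aluminium shaker, 48 mm diameter, 85 mm high, on the left. Origin: centre of its underside.
- spatula: Bystander: spatula lying on the left. Origin: on its underside near the middle.
- cup: Bystander: grey cup, 66 mm across, 75 mm high, behind the rack. Origin: centre of its underside.
Things that resemble listed ones, but are neither listed nor needed, are in the scene too. Leave any purple look-alike of the pot alone.

How it is judged:
By the outcome, as a careful person would: the job done as asked, in the order asked, and still so for the second after the job is handed in, with the robot touching nothing.
It also fails if it takes over 64 s, if anything falls off the work surface, if the arm or the gripper's body presses on something with over 40 N, if the wrist force passes 120 N, or if a joint passes its speed limit or range.

## Working session

There is one attempt and no reset: what is moved stays moved. The work goes in short steps, Python scripts to look and compute and a shell command to move; the robot and the scene stay as the last step left them, time stands still between calls to the robot, and variables do not carry over. Pictures are saved under pics/ and viewed, about 8 in all and at most 12, crops included, and the job is handed in when it is done.

```bash
mkdir -p pics; ls; cat > h.py <<'E'
import numpy as np, cv2
from workcell import readout,get_image,ctrl,cut_out,place_of
def ray(im,uv):
    p=cv2.undistortPoints(np.array([[uv]],float),im["K"],np.array(im["dist_coeffs"],float))[0,0]
    R=np.array(im["R"]);t=np.array(im["t"]); return -R.T@t, R.T@np.array([p[0],p[1],1.])
def at(im,uv,z):
    c,d=ray(im,uv); return c+d*(z-c[2])/d[2]
def proj(im,X):
    R=np.array(im["R"]);return cv2.projectPoints(np.array(X,float).reshape(-1,1,3),cv2.Rodrigues(R)[0],np.array(im["t"],float),np.array(im["K"],float),np.array(im["dist_coeffs"],float))[0][:,0]
E
python3 - <<'E'
from h import *
s=readout.observe();print({k:np.round(v,3) for k,v in s.items()},ctrl.tips_ahead)
ims={n:get_image(n) for n in("top","side")}
for n,im in ims.items():
    cv2.imwrite(f"pics/{n}0.png",im["color"][...,::-1]); print(n,np.round(-np.array(im["R"]).T@im["t"],3))
    for q,z in dict(rail=.06,rack=0,tab_end=0,plain_end=0,pot=0,spare_pot=0,jar=0,squeeze=0,bowl=0,shaker=0,spatula=0,cup=0).items():
        for r in place_of(n,q)[:3]: print(n,q,round(r["score"],2),np.round(r["location"]),np.round(at(im,r["location"],z)[:2],3))
E
```

```text
pics
{'time_s': np.float64(0.0), 'joint_positions': array([ 0.951,  0.105,  0.096,  1.564, -0.   ,  1.353]), 'joint_velocities': array([ 0.001,  0.   ,  0.003, -0.001,  0.002,  0.001]), 'joint_efforts': array([ 1.0000e-03, -5.5693e+01,  5.0364e+01,  1.7000e-02, -0.0000e+00,
       -0.0000e+00]), 'position': array([0.235, 0.552, 0.404]), 'tcp_rot': array([-6.270e-01, -3.078e+00,  2.000e-03]), 'force': array([0.629, 0.17 , 0.232]), 'ft_torque': array([ 0.059, -0.015, -0.016]), 'finger_gap': np.float64(0.085)} 0.1734
top [0.362 0.004 1.636]
top rail 0.9 [359. 236.] [ 0.647 -0.042]
top rack 0.77 [360. 249.] [ 0.621 -0.047]
top tab_end 0.68 [298. 256.] [0.597 0.125]
top plain_end 0.64 [422. 241.] [ 0.647 -0.222]
top pot 0.76 [320. 304.] [0.461 0.059]
top pot 0.68 [348. 308.] [ 0.454 -0.019]
top pot 0.54 [385. 310.] [ 0.451 -0.122]
top spare_pot 0.73 [328. 252.] [0.61  0.043]
top jar 0.71 [414. 245.] [ 0.635 -0.201]
top jar 0.67 [347. 306.] [ 0.461 -0.016]
top squeeze 0.96 [474. 263.] [ 0.587 -0.371]
top bowl 0.78 [471. 317.] [ 0.437 -0.361]
top shaker 0.86 [227. 321.] [0.409 0.316]
top spatula 0.7 [190. 256.] [0.59  0.434]
top cup 0.88 [309. 194.] [0.774 0.101]
top cup 0.27 [412. 245.] [ 0.635 -0.196]
side [ 0.233 -0.788  0.669]
side rail 0.77 [338. 241.] [ 0.648 -0.049]
side rack 0.84 [326. 267.] [ 0.619 -0.052]
side tab_end 0.67 [286. 227.] [0.597 0.131]
side tab_end 0.19 [365. 308.] [ 0.629 -0.202]
side plain_end 0.95 [378. 316.] [ 0.643 -0.232]
side pot 0.82 [243. 256.] [0.463 0.062]
side pot 0.76 [266. 307.] [ 0.452 -0.116]
side spare_pot 0.57 [302. 245.] [0.605 0.046]
side jar 0.94 [368. 304.] [ 0.641 -0.196]
side jar 0.68 [286. 227.] [0.598 0.133]
side jar 0.45 [244. 176.] [0.591 0.434]
side squeeze 0.62 [388. 374.] [ 0.583 -0.362]
side bowl 0.8 [313. 409.] [ 0.436 -0.372]
side shaker 0.73 [189. 207.] [0.401 0.33 ]
side spatula 0.64 [242. 175.] [0.587 0.443]
side cup 0.93 [357. 214.] [0.79  0.111]
```

```bash
python3 - <<'E'
import cv2,numpy as np
t=cv2.imread("pics/top0.png")[170:350,170:510];s=cv2.imread("pics/side0.png")[150:430,170:430]
cv2.imwrite("pics/top0c.png",cv2.resize(t,(800,424),interpolation=3))
cv2.imwrite("pics/side0c.png",cv2.resize(s,(557,600),interpolation=3))
E
```

```text
(no output)
```

View pics/top0c.png

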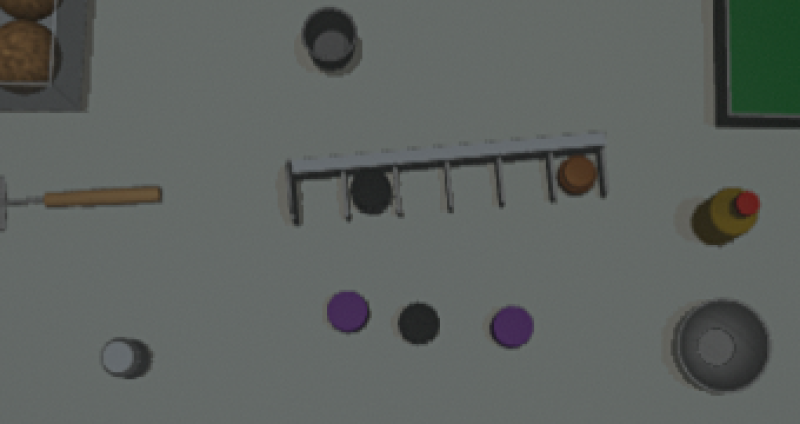

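View pics/side0c.png

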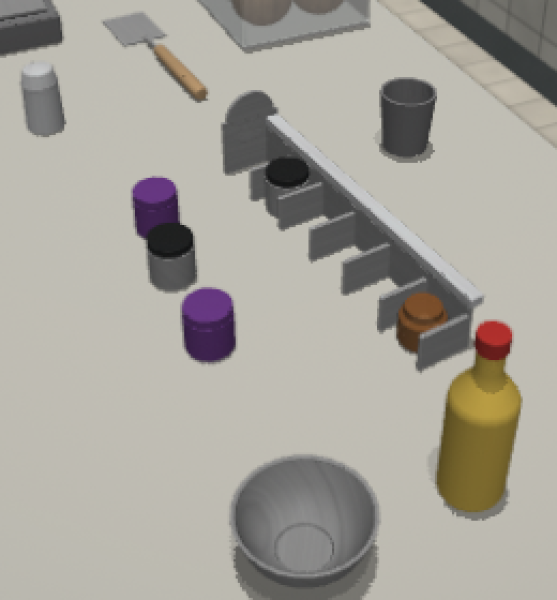

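The loose black-lidded pot is the one at top (348,307) and side (250,268). The two others in front, at top (318,302) and (388,309), have purple lids and are look-alikes. The black lid at top (328,251) is the spare pot, already in gap 2. The tab is at the left (+y) end, at top ~(294,240), so gap 3 is empty. Next I'll refine the rack and pot poses.

```bash
cat > m.py <<'E'
from h import *
from scipy.optimize import least_squares
def rack_pts(p):
    c,s=np.cos(p[2]),np.sin(p[2])
    L=[[x,y,.06] for y in(.1855,-.1855) for x in(.024,.040)]; L=np.array([L[0],L[1],L[3],L[2]])
    return np.c_[p[0]+c*L[:,0]-s*L[:,1],p[1]+s*L[:,0]+c*L[:,1],L[:,2]]
E
python3 - <<'E'
from m import *
for n in("top","side"):
    im=get_image(n); g=cv2.cvtColor(im["color"],cv2.COLOR_RGB2GRAY).astype(float)
    P=proj(im,rack_pts([.621,-.047,.1])).astype(np.float32)
    roi=np.zeros(g.shape,np.uint8);cv2.fillConvexPoly(roi,P.astype(int),1);roi=cv2.dilate(roi,np.ones((9,9)))
    v=g[roi>0];print(n,np.percentile(v,[5,25,50,75,95]))
    for r in cut_out(n,"rail")[:1]: print("rail",r["score"],r["bbox"],r["mask"].sum())
    for r in cut_out(n,"rack")[:1]: print("rack",r["score"],r["bbox"],r["mask"].sum())
    for r in cut_out(n,"pot")[:5]:
        ys,xs=np.nonzero(r["mask"]);col=im["color"][r["mask"]].mean(0);print("pot",round(r["score"],2),np.round(r["bbox"]),col.round(),np.array([xs.mean(),ys.mean()]).round(1))
a=cv2.imread("pics/top0.png")[222:290,286:436];b=cv2.imread("pics/side0.png")[185:325,265:405]
cv2.imwrite("pics/a.png",cv2.resize(a,None,fx=5.3,fy=5.3,interpolation=0));cv2.imwrite("pics/b.png",cv2.resize(b,(595,595),interpolation=0))
E
```

```text
top [ 36.  89. 104. 105. 107.]
rail 0.86 [294.9, 228.8, 427.4, 256.9] 1178
rack 0.67 [295.9, 225.1, 426.1, 261.8] 1486
pot 0.83 [340. 295. 357. 314.] [38. 39. 39.] [347.5 306.6]
pot 0.76 [381. 302. 398. 319.] [65. 44. 80.] [387.2 308.2]
pot 0.59 [296. 226. 426. 263.] [77. 81. 82.] [361.5 238. ]
pot 0.47 [310. 296. 331. 310.] [66. 43. 82.] [317.2 302.5]
side [ 72. 103. 189. 190. 200.]
rail 0.65 [286.4, 204.8, 394.7, 303.5] 3538
rack 0.63 [286.4, 205.3, 395.1, 301.7] 3529
pot 0.7 [253. 284. 281. 317.] [81. 49. 99.] [266.7 300.8]
pot 0.59 [233. 230. 256. 260.] [ 84.  52. 101.] [241.6 244.6]
pot 0.56 [240. 254. 264. 286.] [61. 61. 61.] [249.2 269.4]
```

View pics/a.png

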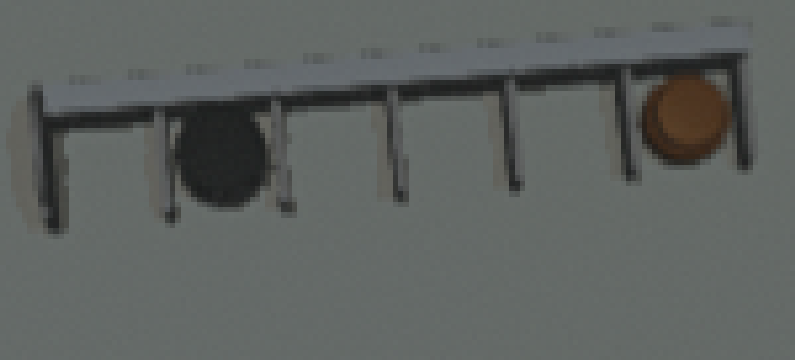

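View pics/b.png

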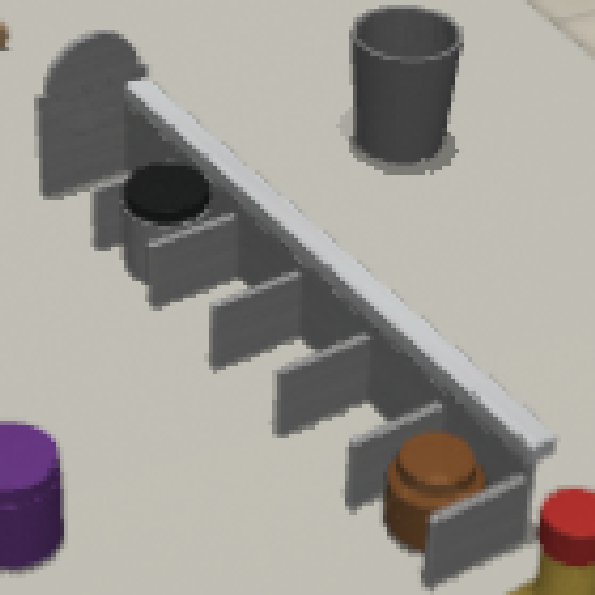

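Top crop: wall feet run from crop (55,232) to (744,168), and the rail's front edge from (45,114) to (740,57). Side crop: wall feet run from (45,197) to (428,587). I'll fit the rack to these points, and fit the pot to its masks.

```bash
cat > fit.py <<'E'
from m import *
T=get_image("top");S=get_image("side")
ys=np.array([183,122,61,0,-61,-122,-183])/1e3
obs=[]
for y,u in zip(ys,[(55,232),(170,220),(288,210),(401,200),(515,188),(631,178),(744,168)]): obs.append((0,[-.03,y,0],np.array(u)/5.3+[286-.5,222-.5]))
obs.append((0,[.024,.1805,.06],np.array([45,114])/5.3+[285.5,221.5]));obs.append((0,[.024,-.1855,.06],np.array([748,57])/5.3+[285.5,221.5]))
for y,u in zip(ys,[(43,197),(95,249),(151,307),(213,369),(278,436),(349,509),(427,588)]): obs.append((1,[-.03,y-.0025,0],np.array(u)/4.25+[264.5,184.5]))
obs.append((1,[.040,-.1855,.06],np.array([555,437])/4.25+[264.5,184.5]))
def res(p,which=(0,1)):
    c,s=np.cos(p[2]),np.sin(p[2]);o=[]
    for k,L,u in obs:
        if k in which: o+=list(proj((T,S)[k],[p[0]+c*L[0]-s*L[1],p[1]+s*L[0]+c*L[1],L[2]])[0]-u)
    return np.array(o)
for w in((0,),(1,),(0,1)):
    r=least_squares(res,[.621,-.047,.1],args=(w,)); print(w,r.x.round(4),"rms px",np.sqrt((r.fun**2).mean()).round(2))
p=r.x;R=np.array([[np.cos(p[2]),-np.sin(p[2])],[np.sin(p[2]),np.cos(p[2])]]);np.save("p.npy",p)
W=lambda x,y:(p[:2]+R@[x,y])
def fitpot(near):
    # lid centre from dark-pixels in top picture
    for n,im in(("top",T),("side",S)):
        for r in cut_out(n,"pot"):
            col=im["color"][r["mask"]].astype(float).mean(0)
            yy,xx=np.nonzero(r["mask"]);b=r["bbox"]
            if abs(col[0]-col[1])<8 and len(xx)<2000 and n=="top" and b[1]>280:
                print(n,"lid-mask at z=.045",at(im,[xx.mean(),yy.mean()],.045).round(4))
    g=T["color"].astype(int);m=np.zeros((480,640),np.uint8);m[290:325,335:365]=(g.max(2)<60)[290:325,335:365]
    print("dark lid",cv2.moments(m,True)["m00"],[at(T,cv2.fitEllipse(max(cv2.findContours(m,0,1)[0],key=len))[0],.05).round(4)])
    g=S["color"].astype(int);m=np.zeros((480,640),np.uint8);m[250:275,236:268]=((g.max(2)<50)&(g.max(2)-g.min(2)<12))[250:275,236:268]
    c=max(cv2.findContours(m,0,1)[0],key=len);print("side lid",cv2.contourArea(c),cv2.boundingRect(c),at(S,cv2.fitEllipse(c)[0],.047).round(4))
fitpot(0)
print("yaw deg",np.degrees(p[2]))
for a in((.032,.155),(.032,.1525),(.032,.0305),(0,.0305),(-.06,.0305)):print(a,W(*a).round(4))
E
python3 fit.py
```

```text
(0,) [ 0.6203 -0.0481  0.1139] rms px 0.5
(1,) [ 0.6177 -0.049   0.1142] rms px 0.32
(0, 1) [ 0.619  -0.0483  0.1126] rms px 0.55
top lid-mask at z=.045 [ 0.4543 -0.0152  0.045 ]
dark lid 239.0 [array([ 0.4534, -0.0164,  0.05  ])]
side lid 253.5 (239, 254, 21, 16) [ 0.4527 -0.0201  0.047 ]
yaw deg 6.453547713215329
(0.032, 0.155) [0.6333 0.1093]
(0.032, 0.1525) [0.6336 0.1068]
(0.032, 0.0305) [ 0.6473 -0.0144]
(0, 0.0305) [ 0.6155 -0.018 ]
(-0.06, 0.0305) [ 0.5559 -0.0247]
```

```bash
python3 -m inch '[[[0,0,0],[0,0,-5.9]],[[0,0,0],[0,0,-5.9]],[[0,0,0],[0,0,-5.9]],[[0,0,0],[0,0,-5.9]],[[0,0,0],[0,0,-5.85]]]' 0 40; python3 -m inch '[[[-2.16,-3.02,0],[0,0,0]],[[-2.16,-3.02,0],[0,0,0]],[[-2.16,-3.02,0],[0,0,0]],[[-2.16,-3.02,0],[0,0,0]],[[-2.16,-3.02,0],[0,0,0]],[[-2.16,-3.02,0],[0,0,0]],[[-2.16,-3.02,0],[0,0,0]],[[-2.16,-3.02,0],[0,0,0]],[[-2.16,-3.02,0],[0,0,0]],[[-2.16,-3.02,0],[0,0,0]],[[-2.16,-3.02,0],[0,0,0]],[[-2.16,-3.02,0],[0,0,0]],[[-2.16,-3.02,0],[0,0,0]],[[-2.16,-3.02,0],[0,0,0]],[[-2.16,-3.02,0],[0,0,0]],[[-2.16,-3.02,0],[0,0,0]],[[0,0,0],[0,0,0]],[[0,0,0],[0,0,0]]]'
cat > st.py <<'E'
from h import *
p=np.load("p.npy");s=readout.observe();P=s["position"];R=cv2.Rodrigues(np.array(s["tcp_rot"]))[0]
c,q=np.cos(p[2]),np.sin(p[2]);d=P[:2]-p[:2]
tip=P+R[:,2]*ctrl.tips_ahead;e=tip[:2]-p[:2]
print("t",round(s["time_s"],2),"tip rack mm",((np.array([[c,q],[-q,c]])@e)*1e3).round(1),"tip z",round(tip[2]*1e3,1),"yaw err deg",np.degrees(np.arctan2(R[1,1],R[0,1])-np.pi/2-p[2]).round(2),"F",np.round(s["force"],1),"gap",round(s["finger_gap"],4),"tips",ctrl.tips_ahead,"tilt",R[:2,2].round(4))
E
python3 st.py
```

```text
time_s: 2.32
position: [0.2347, 0.5522, 0.4047]
tcp_rot: [-0.184, 3.136, 0.0]
force: [-0.3, 0.5, 0.4]
finger_gap: 0.0254
time_s: 3.82
position: [0.6331, 0.1089, 0.4038]
tcp_rot: [0.172, -3.136, -0.0]
force: [-0.1, 0.6, 0.7]
finger_gap: 0.0001
t 3.82 tip rack mm [ 31.5 154.7] tip z 230.4 yaw err deg -0.19 F [-0.1  0.6  0.7] gap 0.0001 tips 0.1734 tilt [-0.0012  0.0001]
```

```bash
python3 -m inch '[[[0,0,2.5],[0,0,0]],[[0,0,2.5],[0,0,0]],[[0,0,2.5],[0,0,0]],[[0,0,2.5],[0,0,0]],[[0,0,2.5],[0,0,0]],[[0,0,2],[0,0,0]],[[0,0,1.5],[0,0,0]],[[0,0,0],[0,0,0]]]'; python3 st.py; python3 - <<'E'
from h import *
for n,(a,b,c,d) in dict(top=(180,320,270,440),side=(150,330,240,420)).items():
    im=get_image(n)["color"][a:b,c:d,::-1];cv2.imwrite(f"pics/{n}1.png",im)
a=cv2.imread("pics/top1.png");b=cv2.imread("pics/side1.png")
h=400;cv2.imwrite("pics/c1.png",np.hstack([cv2.resize(i,(400,int(400*i.shape[0]/i.shape[1])))[:329] for i in(a,b)]))
E
```

```text
time_s: 4.48
position: [0.6302, 0.1119, 0.2411]
tcp_rot: [0.178, -3.131, -0.001]
force: [-0.8, -0.7, -1.0]
finger_gap: -0.0003
t 4.48 tip rack mm [ 28.2 158.1] tip z 67.7 yaw err deg 0.05 F [-0.8 -0.7 -1. ] gap -0.0003 tips 0.1734 tilt [-0.0054  0.0004]
```

View pics/c1.png

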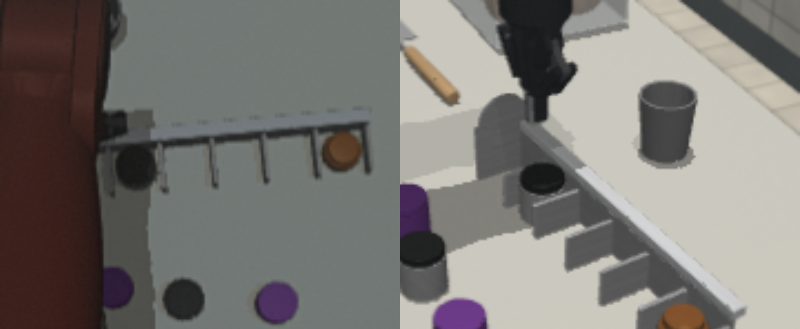

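The side view shows the shut fingertips just above the rail end, inside the tab. I'll centre them and lower in small steps until contact.

```bash
python3 -m inch '[[[-0.35,-0.2,0.2],[0,0,0]],[[0,0,0.2],[0,0,0]],[[0,0,0],[0,0,0]],[[0,0,0],[0,0,0]]]'; python3 st.py;  python3 -m inch '[[[0,0,0.15],[0,0,0]],[[0,0,0.1],[0,0,0]],[[0,0,0],[0,0,0]]]'; python3 st.py
```

```text
time_s: 4.92
position: [0.6361, 0.1092, 0.2414]
tcp_rot: [-0.176, 3.136, 0.0]
force: [-0.4, -0.4, -0.4]
finger_gap: -0.0003
t 4.92 tip rack mm [ 34.9 154.5] tip z 68.0 yaw err deg -0.03 F [-0.4 -0.4 -0.4] gap -0.0003 tips 0.1734 tilt [0.0009 0.0001]
time_s: 5.17
position: [0.6358, 0.1092, 0.238]
tcp_rot: [0.176, -3.136, -0.0]
force: [-0.4, 0.4, -0.5]
finger_gap: -0.0001
t 5.17 tip rack mm [ 34.4 154.6] tip z 64.6 yaw err deg -0.03 F [-0.4  0.4 -0.5] gap -0.0001 tips 0.1734 tilt [-0.0003  0.0001]
```

```bash
python3 -m inch '[[[0.2,0,0.2],[0,0,0]],[[0,0,0.1],[0,0,0]],[[0,0,0],[0,0,0]]]'; python3 st.py;  python3 -m inch '[[[0,0,0.1],[0,0,0]],[[0,0,0],[0,0,0]],[[0,0,0],[0,0,0]]]'; python3 st.py
```

```text
time_s: 5.42
position: [0.6336, 0.109, 0.2348]
tcp_rot: [0.176, -3.136, -0.0]
force: [-0.1, -0.1, -0.3]
finger_gap: 0.0
t 5.42 tip rack mm [ 32.1 154.7] tip z 61.4 yaw err deg -0.03 F [-0.1 -0.1 -0.3] gap 0.0 tips 0.1734 tilt [-0.0006  0.0001]
time_s: 5.67
position: [0.6339, 0.109, 0.2342]
tcp_rot: [0.176, -3.137, -0.0]
force: [0.2, 0.3, -0.3]
finger_gap: -0.0
t 5.67 tip rack mm [ 32.5 154.6] tip z 60.8 yaw err deg -0.02 F [ 0.2  0.3 -0.3] gap -0.0 tips 0.1734 tilt [-0.      0.0001]
```

```bash
python3 -m inch '[[[0,0,0.1],[0,0,0]],[[0,0,0],[0,0,0]],[[0,0,0],[0,0,0]]]'; python3 st.py;  python3 -m inch '[[[0,0,0.05],[0,0,0]],[[0,0,0],[0,0,0]]]'; python3 st.py
```

```text
time_s: 5.92
position: [0.634, 0.109, 0.2335]
tcp_rot: [-0.176, 3.136, 0.0]
force: [-0.1, 0.2, 3.0]
finger_gap: -0.0001
t 5.92 tip rack mm [ 32.7 154.6] tip z 60.1 yaw err deg -0.02 F [-0.1  0.2  3. ] gap -0.0001 tips 0.1734 tilt [0.0005 0.0001]
time_s: 6.08
position: [0.634, 0.109, 0.2335]
tcp_rot: [-0.176, 3.136, -0.0]
force: [-1.9, -0.7, 6.6]
finger_gap: 0.0
t 6.08 tip rack mm [ 32.7 154.6] tip z 60.1 yaw err deg -0.02 F [-1.9 -0.7  6.6] gap 0.0 tips 0.1734 tilt [0.0007 0.    ]
```

Contact at 6.6 N. Now slide along the rail.

```bash
python3 -m inch '[[[0,-1,0],[0,0,0]],[[0,-1,0],[0,0,0]],[[0,-1,0],[0,0,0]]]'; python3 st.py;  python3 -m inch '[[[0,-1,0],[0,0,0]],[[0,-1,0],[0,0,0]],[[0,-1,0],[0,0,0]]]'; python3 st.py
```

```text
time_s: 6.33
position: [0.6376, 0.0795, 0.2335]
tcp_rot: [-0.178, 3.135, 0.002]
force: [-0.9, 2.9, 4.8]
finger_gap: -0.0002
t 6.33 tip rack mm [ 33.1 125.1] tip z 60.1 yaw err deg 0.03 F [-0.9  2.9  4.8] gap -0.0002 tips 0.1734 tilt [0.0015 0.0014]
time_s: 6.58
position: [0.6409, 0.0494, 0.2335]
tcp_rot: [-0.177, 3.135, 0.002]
force: [-0.2, 3.6, 6.3]
finger_gap: 0.0
t 6.58 tip rack mm [33.1 94.8] tip z 60.1 yaw err deg 0.01 F [-0.2  3.6  6.3] gap 0.0 tips 0.1734 tilt [0.0015 0.0014]
```

```bash
python3 -m inch '[[[0,-1,0],[0,0,0]],[[0,-1,0],[0,0,0]],[[0,-1,0],[0,0,0]]]'; python3 st.py;  python3 -m inch '[[[0,-1,0],[0,0,0]],[[0,-1,0],[0,0,0]],[[0,-0.7,0],[0,0,0]],[[0,-0.5,0],[0,0,0]],[[0,0,0],[0,0,0]]]'; python3 st.py
```

```text
time_s: 6.83
position: [0.6443, 0.0196, 0.2335]
tcp_rot: [-0.177, 3.135, 0.002]
force: [-0.5, 3.3, 5.7]
finger_gap: -0.0001
t 6.83 tip rack mm [33.1 64.8] tip z 60.1 yaw err deg 0.01 F [-0.5  3.3  5.7] gap -0.0001 tips 0.1734 tilt [0.0015 0.0013]
time_s: 7.25
position: [0.648, -0.013, 0.2335]
tcp_rot: [-0.175, 3.135, 0.0]
force: [0.4, -1.2, 4.4]
finger_gap: 0.0002
t 7.25 tip rack mm [33.  31.8] tip z 60.1 yaw err deg -0.06 F [ 0.4 -1.2  4.4] gap 0.0002 tips 0.1734 tilt [0.0015 0.0001]
```

```bash
python3 -m inch '[[[0,0,-1],[0,0,0]],[[0,0,-3],[0,0,0]],[[0,0,-3],[0,0,0]],[[0,0,-3],[0,0,0]],[[3.4,0.3,0],[0,0,0]],[[3.4,0.3,0],[0,0,0]],[[3.4,0.3,0],[0,0,0]],[[3.4,0.3,0],[0,0,0]],[[3.4,0.3,0],[0,0,0]],[[3.4,0.3,0],[0,0,0]],[[3.4,0,0],[0,0,0]],[[0,0,0],[0,0,0]],[[0,0,0],[0,0,0]]]' 14; python3 st.py; python3 - <<'E'
from h import *
p=np.load("p.npy");c,q=np.cos(p[2]),np.sin(p[2])
for n in("top","side"):
    im=get_image(n)
    for r in cut_out(n,"pot"):
        col=im["color"][r["mask"]].mean(0);yy,xx=np.nonzero(r["mask"])
        if abs(col[0]-col[1])<8 and len(xx)<1500:
            d=at(im,[xx.mean(),yy.mean()],.045 if n=="top" else .03)[:2]-p[:2];print(n,round(r["score"],2),len(xx),((np.array([[c,q],[-q,c]])@d)*1e3).round(1))
E
```

```text
time_s: 8.33
position: [0.4081, -0.021, 0.3337]
tcp_rot: [-0.175, 3.134, -0.002]
force: [1.0, -0.5, 1.4]
finger_gap: 0.012
t 8.33 tip rack mm [-206.1   50.7] tip z 160.3 yaw err deg -0.07 F [ 1.  -0.5  1.4] gap 0.012 tips 0.1734 tilt [ 0.0027 -0.001 ]
top 0.64 263 [-4.9 92.7]
side 0.7 614 [-164.7   43.7]
```

```bash
python3 -m inch '[[[0.1,-0.15,2.5],[0,0,0]],[[0,0,2.5],[0,0,0]],[[0,0,2.5],[0,0,0]],[[0,0,2.5],[0,0,0]],[[0,0,2.5],[0,0,0]],[[0,0,1.5],[0,0,0]],[[0,0,0.6],[0,0,0]],[[0,0,0],[0,0,0]]]'; python3 st.py; python3 - <<'E'
from h import *
cv2.imwrite("pics/s2.png",cv2.resize(get_image("side")["color"][150:330,180:420,::-1],(800,600),interpolation=2))
E
```

```text
time_s: 9.2
position: [0.4079, -0.0223, 0.1852]
tcp_rot: [0.176, -3.133, -0.003]
force: [-0.6, 0.1, 0.7]
finger_gap: 0.0121
t 9.2 tip rack mm [-207.3   49.8] tip z 11.8 yaw err deg -0.01 F [-0.6  0.1  0.7] gap 0.0121 tips 0.1734 tilt [-0.0033  0.0014]
```

View pics/s2.png

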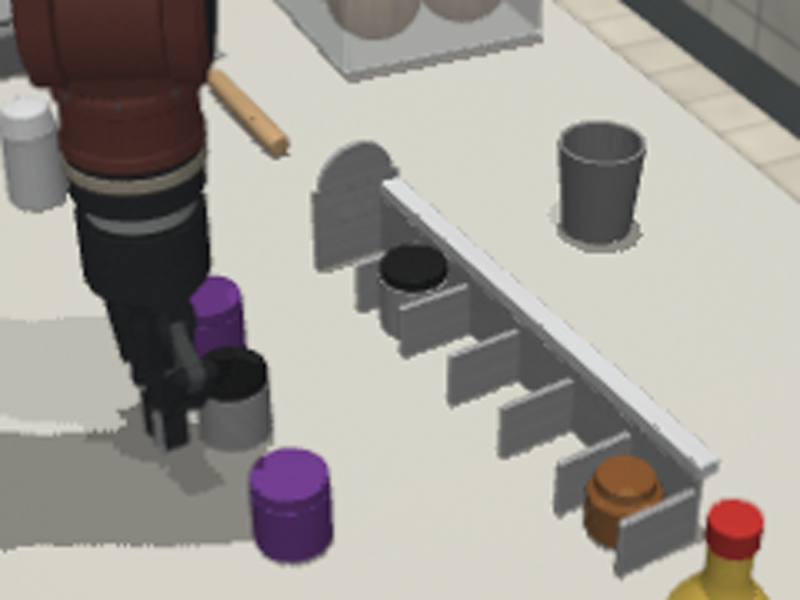

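The fingers stand just behind the pot (tips ~(170,440) in the crop, lid at (240,375)). Now push diagonally to line up with gap 3.

```bash
python3 -m inch '[[[-0.4,-0.05,0],[0,0,0]],[[-0.4,-0.05,0],[0,0,0]],[[-0.4,0,0],[0,0,0]],[[-0.5,0,0],[0,0,0]],[[-0.6,-0.12,0],[0,0,0]],[[-0.6,-0.12,0],[0,0,0]],[[-0.6,-0.12,0],[0,0,0]],[[-0.6,-0.12,0],[0,0,0]],[[-0.6,-0.12,0],[0,0,0]],[[-0.6,-0.12,0],[0,0,0]],[[-0.6,-0.12,0],[0,0,0]],[[-0.3,0,0],[0,0,0]],[[0,0,0],[0,0,0]]]' 19; python3 st.py; cat > pot.py <<'E'
from h import *
import sys
p=np.load("p.npy");c,q=np.cos(p[2]),np.sin(p[2])
S=get_image("side");g=S["color"].astype(int);dark=((g.max(2)<50)&(g.max(2)-g.min(2)<12)).astype(np.uint8)
for n in("top","side"):
    im=S if n=="side" else get_image(n)
    for r in cut_out(n,"pot"):
        m=r["mask"];col=im["color"][m].mean(0);yy,xx=np.nonzero(m)
        if abs(col[0]-col[1])<8 and len(xx)<1500:
            d=at(im,[xx.mean(),yy.mean()],.045 if n=="top" else .03)[:2]-p[:2];print(n,round(r["score"],2),len(xx),np.round(r["bbox"]),((np.array([[c,q],[-q,c]])@d)*1e3).round(1))
cv2.imwrite(sys.argv[1],cv2.resize(S["color"][170:320,220:420,::-1],(800,600),interpolation=2))
E
python3 pot.py pics/s3.png
```

```text
time_s: 10.33
position: [0.4715, -0.0251, 0.1867]
tcp_rot: [-0.176, 3.136, 0.0]
force: [-0.6, -0.1, -0.1]
finger_gap: 0.0161
t 10.33 tip rack mm [-143.8   39.6] tip z 13.3 yaw err deg -0.03 F [-0.6 -0.1 -0.1] gap 0.0161 tips 0.1734 tilt [0.0005 0.0001]
side 0.57 374 [265. 252. 286. 283.] [-112.3   20.2]
```

View pics/s3.png

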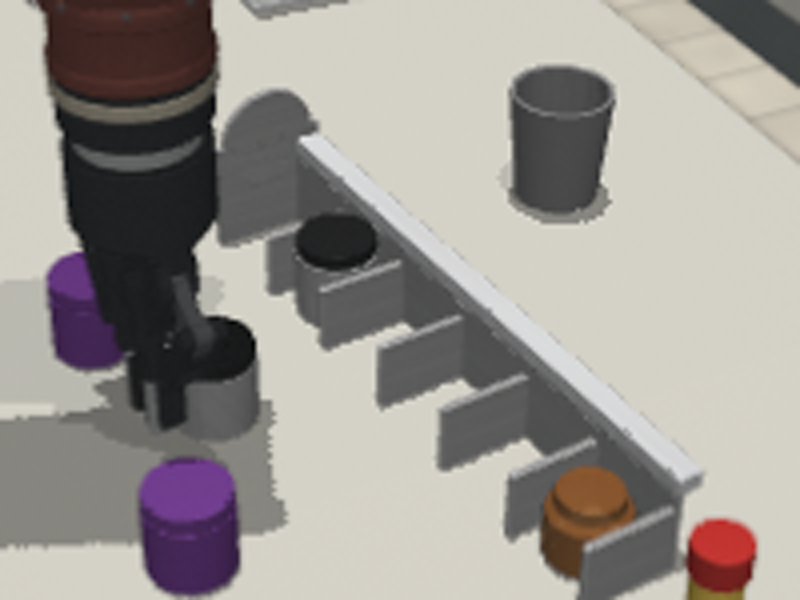

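Pot at crop ~(213,375), upright and cradled in the fingers; nothing else disturbed. Continue to the mouth of gap 3.

```bash
python3 - <<'E'
from h import *
p=np.load("p.npy");c,q=np.cos(p[2]),np.sin(p[2]);S=get_image("side")
d=at(S,[272.8,256.5],.05)[:2]-p[:2];print((np.array([[c,q],[-q,c]])@d*1e3).round(1))
E
python3 -m inch '[[[-0.5,-0.13,0],[0,0,0]],[[-0.5,-0.13,0],[0,0,0]],[[-0.5,-0.13,0],[0,0,0]],[[-0.5,-0.13,0],[0,0,0]],[[-0.5,-0.13,0],[0,0,0]],[[-0.5,-0.13,0],[0,0,0]],[[-0.5,-0.13,0],[0,0,0]],[[-0.5,0,0],[0,0,0]],[[-0.3,0,0],[0,0,0]],[[0,0,0],[0,0,0]]]'; python3 st.py; python3 pot.py pics/s4.png
```

```text
[-112.5   33.1]
time_s: 11.42
position: [0.5153, -0.0293, 0.1868]
tcp_rot: [-0.176, 3.136, 0.0]
force: [-1.0, -0.4, 0.5]
finger_gap: 0.0164
t 11.42 tip rack mm [-100.8   30.6] tip z 13.4 yaw err deg -0.02 F [-1.  -0.4  0.5] gap 0.0164 tips 0.1734 tilt [0.0006 0.    ]
side 0.72 355 [285. 246. 304. 278.] [-71.2   9.4]
```

View pics/s4.png

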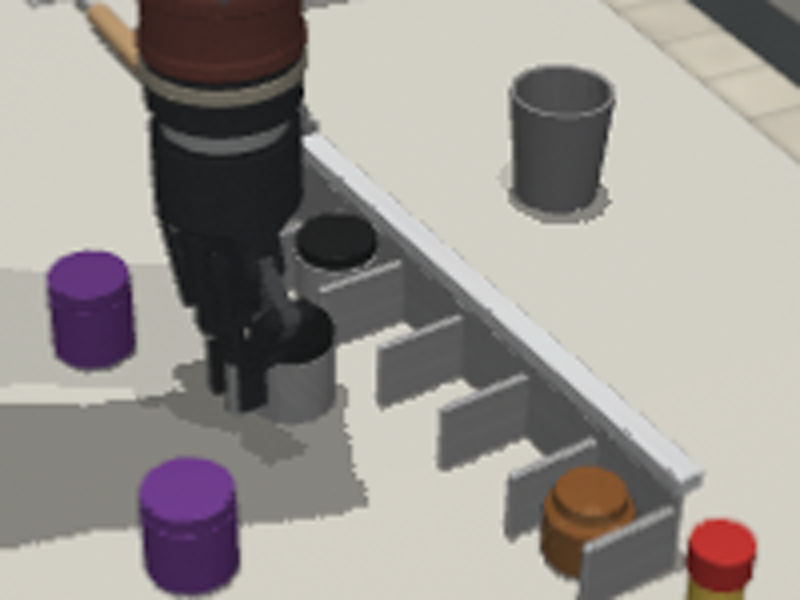

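```bash
python3 - <<'E'
from h import *
p=np.load("p.npy");c,q=np.cos(p[2]),np.sin(p[2]);S=get_image("side");a=np.linspace(0,6.28,60)
for x in(-67,-72):
  for y in(20,25,30,35):
    L=np.array([[x/1e3+.024*np.cos(t),y/1e3+.024*np.sin(t),z] for t in a for z in(0,.05)])
    W=np.c_[p[0]+c*L[:,0]-q*L[:,1],p[1]+q*L[:,0]+c*L[:,1],L[:,2]];u=proj(S,W);print(x,y,"right,bottom in crop",((u.max(0)-[219.5,169.5])*4).round())
g=S["color"].astype(int).sum(2);print(g[262,290:315],g[266:282,293],sep="\n")
E
```

```text
-67 20 right,bottom in crop [346. 435.]
-67 25 right,bottom in crop [341. 430.]
-67 30 right,bottom in crop [336. 425.]
-67 35 right,bottom in crop [332. 420.]
-72 20 right,bottom in crop [338. 438.]
-72 25 right,bottom in crop [333. 433.]
-72 30 right,bottom in crop [329. 428.]
-72 35 right,bottom in crop [324. 423.]
[278 281 279 286 287 276 277 280 276 270 265 257 240 302 577 614 615 615
 615 616 617 615 616 616 371]
[287 288 288 290 291 284 279 276 279 286 349 392 392 373 318 320]
```

The pot silhouette matches rack (-67, 31) mm, so it is aligned with gap 3. Push straight in.

```bash
python3 -m inch '[[[-0.5,0,0],[0,0,0]],[[-0.5,0,0],[0,0,0]],[[-0.5,0,0],[0,0,0]],[[-0.5,0,0],[0,0,0]],[[-0.5,0,0],[0,0,0]],[[-0.5,0,0],[0,0,0]]]'; python3 st.py; python3 -m inch '[[[-0.5,0,0],[0,0,0]],[[-0.5,0,0],[0,0,0]],[[-0.5,0,0],[0,0,0]],[[-0.5,0,0],[0,0,0]],[[-0.4,0,0],[0,0,0]],[[-0.3,0,0],[0,0,0]],[[0,0,0],[0,0,0]]]'; python3 st.py; python3 -m inch '[[[-0.2,0,0],[0,0,0]],[[-0.2,0,0],[0,0,0]],[[0,0,0],[0,0,0]]]'; python3 st.py
```

```text
time_s: 12.17
position: [0.545, -0.0258, 0.1867]
tcp_rot: [0.176, -3.137, -0.0]
force: [-0.8, 0.2, -0.1]
finger_gap: 0.0163
t 12.17 tip rack mm [-71.   30.7] tip z 13.3 yaw err deg -0.02 F [-0.8  0.2 -0.1] gap 0.0163 tips 0.1734 tilt [-0.0001  0.0001]
time_s: 12.75
position: [0.5719, -0.0228, 0.1868]
tcp_rot: [-0.176, 3.136, 0.0]
force: [-0.7, 0.2, -0.5]
finger_gap: 0.0159
t 12.75 tip rack mm [-43.9  30.6] tip z 13.4 yaw err deg -0.01 F [-0.7  0.2 -0.5] gap 0.0159 tips 0.1734 tilt [0.0006 0.0001]
time_s: 13.0
position: [0.5754, -0.0224, 0.1867]
tcp_rot: [-0.176, 3.136, 0.0]
force: [-0.1, -0.5, 0.1]
finger_gap: 0.0161
t 13.0 tip rack mm [-40.3  30.6] tip z 13.3 yaw err deg -0.03 F [-0.1 -0.5  0.1] gap 0.0161 tips 0.1734 tilt [0.0003 0.0001]
```

```bash
python3 -m inch '[[[-0.2,0,0],[0,0,0]],[[-0.1,0,0],[0,0,0]],[[0,0,0],[0,0,0]]]'; python3 st.py; python3 -m inch '[[[-0.1,0,0],[0,0,0]],[[-0.1,0,0],[0,0,0]],[[0,0,0],[0,0,0]]]'; python3 st.py; python3 -m inch '[[[-0.1,0,0],[0,0,0]],[[0,0,0],[0,0,0]]]'; python3 st.py; python3 pot.py pics/s5.png
```

```text
time_s: 13.25
position: [0.5784, -0.0221, 0.1867]
tcp_rot: [-0.176, 3.136, 0.0]
force: [-0.8, -0.6, -0.7]
finger_gap: 0.0164
t 13.25 tip rack mm [-37.4  30.6] tip z 13.3 yaw err deg -0.02 F [-0.8 -0.6 -0.7] gap 0.0164 tips 0.1734 tilt [0.0002 0.0001]
time_s: 13.5
position: [0.5803, -0.0219, 0.1867]
tcp_rot: [-0.176, 3.136, 0.0]
force: [-0.5, -0.3, -0.2]
finger_gap: 0.0161
t 13.5 tip rack mm [-35.4  30.6] tip z 13.3 yaw err deg -0.03 F [-0.5 -0.3 -0.2] gap 0.0161 tips 0.1734 tilt [0.0002 0.0001]
time_s: 13.67
position: [0.5813, -0.0218, 0.1867]
tcp_rot: [-0.176, 3.136, 0.0]
force: [-0.8, 0.4, 0.4]
finger_gap: 0.0159
t 13.67 tip rack mm [-34.4  30.6] tip z 13.3 yaw err deg -0.02 F [-0.8  0.4  0.4] gap 0.0159 tips 0.1734 tilt [0.0002 0.0001]
```

View pics/s5.png

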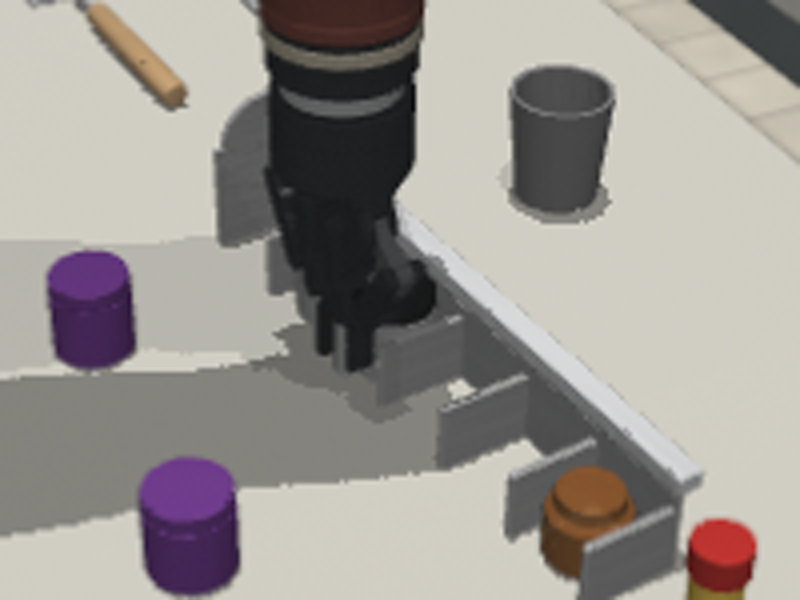

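The pot is in gap 3 (lid at ~(410,290) in the crop), with no stop force yet. Keep going in 1 mm steps until the force rises.

```bash
python3 -m inch '[[[-0.1,0,0],[0,0,0]],[[0,0,0],[0,0,0]],[[0,0,0],[0,0,0]]]'; python3 st.py; python3 -m inch '[[[-0.1,0,0],[0,0,0]],[[0,0,0],[0,0,0]],[[0,0,0],[0,0,0]]]'; python3 st.py
```

```text
time_s: 14.12
position: [0.5819, -0.0217, 0.1866]
tcp_rot: [0.176, -3.136, 0.0]
force: [-5.9, -0.4, 3.3]
finger_gap: 0.0158
t 14.12 tip rack mm [-34.   30.7] tip z 13.2 yaw err deg -0.03 F [-5.9 -0.4  3.3] gap 0.0158 tips 0.1734 tilt [-0.001  -0.0001]
time_s: 14.37
position: [0.5823, -0.0216, 0.1866]
tcp_rot: [0.176, -3.134, 0.0]
force: [-10.1, -2.6, 6.6]
finger_gap: 0.0164
t 14.37 tip rack mm [-33.9  30.7] tip z 13.2 yaw err deg -0.04 F [-10.1  -2.6   6.6] gap 0.0164 tips 0.1734 tilt [-0.0029 -0.0003]
```

Firm stop at 10 N with the fingers at -34 mm, where a pot that is home would put them. Back off, lift, and check.

```bash
python3 -m inch '[[[0.3,0,0],[0,0,0]],[[0.7,0,0],[0,0,0]],[[1.5,0,0],[0,0,0]],[[2,0,0],[0,0,0]],[[2,0,0],[0,0,0]],[[0,0,-3],[0,0,0]],[[0,0,-3],[0,0,0]],[[0,0,-3],[0,0,0]],[[0,3.5,-3],[0,0,0]],[[0,3.5,-3],[0,0,0]],[[0,3.5,0],[0,0,0]],[[0,3.5,0],[0,0,0]],[[0,3.5,0],[0,0,0]],[[0,3.5,0],[0,0,0]],[[0,3.5,0],[0,0,0]],[[0,3.5,0],[0,0,0]],[[0,3,0],[0,0,0]],[[0,0,0],[0,0,0]],[[0,0,0],[0,0,0]]]'; python3 st.py; python3 pot.py pics/s6.png; python3 - <<'E'
from h import *
p=np.load("p.npy");c,q=np.cos(p[2]),np.sin(p[2])
im=get_image("top")
for gy in(.0915,.0305):
    w=p[:2]+np.array([-q*gy,c*gy]);u=proj(im,[*w,.05])[0];g=im["color"].astype(int).max(2);x0,y0=(u-11).astype(int)
    m=np.zeros(g.shape,np.uint8);m[y0:y0+24,x0:x0+23]=(g[y0:y0+24,x0:x0+23]<46)
    m=cv2.morphologyEx(m,cv2.MORPH_OPEN,np.ones((5,5),np.uint8));M=cv2.moments(m,True)
    d=at(im,[M["m10"]/M["m00"],M["m01"]/M["m00"]],.05)[:2]-p[:2];print(gy,M["m00"],(np.array([[c,q],[-q,c]])@d*1e3).round(1))
for n in("top","side"):
    im=get_image(n)
    for k in("squeeze","bowl","shaker","spatula","cup","jar","spare_pot"):
        r=place_of(n,k)[:2];print(n,k,[np.round(i["location"]) for i in r])
cv2.imwrite("pics/t6.png",cv2.resize(get_image("top")["color"][200:330,280:440,::-1],(738,600),interpolation=2))
E
```

```text
time_s: 15.95
position: [0.4841, 0.2738, 0.3309]
tcp_rot: [-0.181, 3.136, 0.001]
force: [0.1, -0.3, 0.6]
finger_gap: 0.0162
t 15.95 tip rack mm [-97.8 335.2] tip z 157.5 yaw err deg 0.14 F [ 0.1 -0.3  0.6] gap 0.0162 tips 0.1734 tilt [0.0004 0.0003]
side 0.87 396 [307. 237. 329. 266.] [-0.9 36.7]
0.0915 249.0 [-1.8 91.6]
0.0305 233.0 [-0.7 30.8]
top squeeze [array([473., 262.])]
top bowl []
top shaker []
top spatula []
top cup [array([309., 190.])]
top jar [array([414., 244.]), array([359., 234.])]
top spare_pot [array([330., 255.])]
side squeeze [array([388., 376.])]
side bowl [array([374., 317.]), array([312., 409.])]
side shaker [array([191., 208.])]
side spatula [array([245., 177.])]
side cup [array([356., 215.]), array([367., 308.])]
side jar [array([366., 306.])]
side spare_pot [array([304., 246.])]
```

View pics/s6.png

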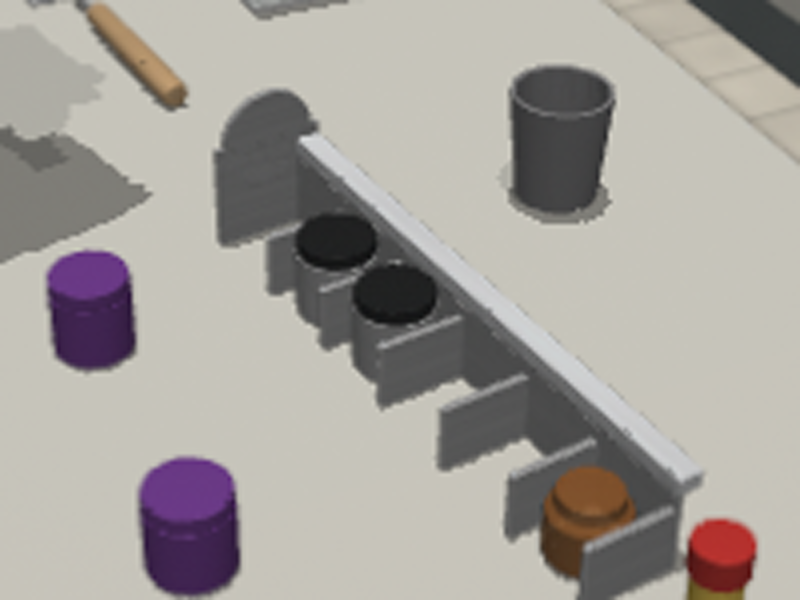

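View pics/t6.png

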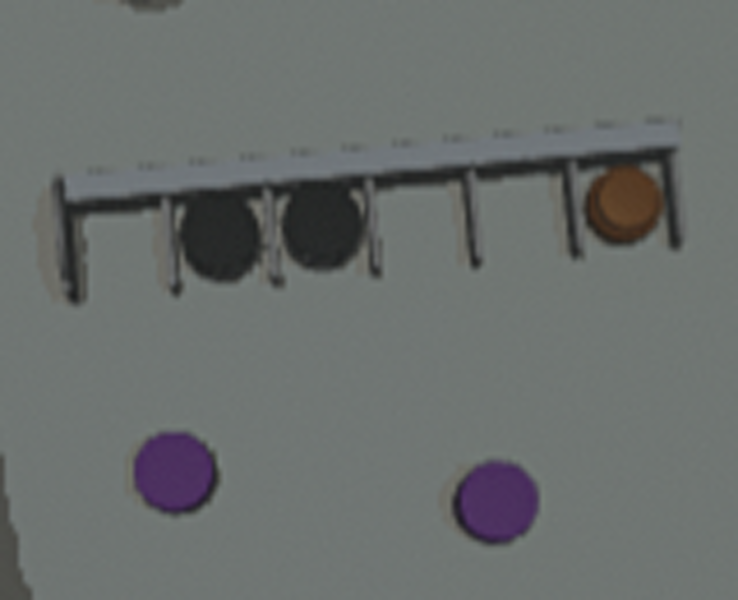

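The pot stands upright in gap 3 (top crop (322,227)), level with the spare pot in gap 2 (222,235). It reads (-0.7, 30.8) mm in the rack frame, against (0, 30.5) for home. The purple pots and the jar are where they were, so I'm handing in.

```bash
python3 -c "
from workcell import ctrl;print(ctrl.close_job())"
```

```text
the job is handed in; nothing more can be done
None
```

The pot is fully home in the third gap from the tab end, the rail run was done first, and the job was handed in at about 16–17 s of the 64 s allowed.

- **Rail:** I slid the shut fingertips along the top of the back rail from behind gap 1 (y = 155 mm) past gap 2 to behind gap 3 (y = 32 mm). They pressed with 3–7 N at every reading and went no farther.
- **Pot:** I pushed the loose black-lidded pot along the worktop, upright, into gap 3. It stopped firmly at about 10 N where a pot that is home should, and I then backed the arm off.
- **Final check:** the top picture puts the pot at (-0.7, 30.8) mm in the rack frame, against (0, 30.5) for home. It lines up with the spare pot, and the wrist force is near zero.
- **Bystanders:** the purple look-alikes, the spare pot and the jar look unmoved in the final pictures. The networks place the squeeze bottle, shaker, spatula and cup within a few pixels of where they began.
- **What disagreed:** in the last top picture the networks did not report the bowl, shaker or spatula; the arm stood on the left, so it may have hidden the shaker and spatula. The side view has the shaker and spatula at their old places. Its best match for the bowl was a false one on the rack, and the second was at the bowl's old place.

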